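# Silence the timer, push the strip tray home, start the reader

## Task

The test strip on the reader's pulled-out tray has had its time: with the fingertips, first tap the right-hand key of the three-key bench timer to silence it, then push the tray fully into the reader, and only then press the white start key on the reader's sloping panel well down and let it go. Touch everything lightly (no hard pushes), leave the timer's other two keys unpressed, and neither pick up nor shift the timer or anything else on the bench.

Things in the scene. Friction and masses are not known exactly. Their poses are not given: they have to be found in the camera images.
- strip_reader: white desktop test-strip reader, about 330 (x) x 300 (y) x 134 mm, fixed on the bench. Origin: middle of its underside on the bench; z up; its front faces its own -x (towards the robot, yaw within 0.15 rad). Its top slopes up from 60 mm at the front edge (own x = -140 mm) to 130 mm at the back; a display, a flat keypad that is not used, and the start key are on the slope.
- strip_reader_tray (a joint): slide of the strip tray, m: 0 = fully home, grows as it comes out along the reader's own -x; it starts 0.045 to 0.075 out. Stays where it is left; about 1.5 N of friction, then a stop at 0: finish the push slowly (about 20 mm/s) and stop at about 5 N.
- tray_front (a point): centre of the front end of the strip tray: a bar 19 mm wide and 6 mm thick that lies 20 to 26 mm above the bench, at the front right of the reader (own y = -63 mm). The point moves with the tray. Push it along the reader's own +x; when home, the end still stands 15 mm proud of the reader's front.
- start_key (a joint): travel of the reader's start key into the panel, m: 0 = up, 0.004 = all the way down; sprung, about 1 N to begin to move, 4 N at 0.0024 (which counts as pressed) and 6.3 N at the bottom, springs back when released.
- start_key_top (a point): middle of the top face of the start key: a square white push key, 25 x 25 mm, standing 7 mm proud of a grey surround, between the keypad and the tray. Its face is tilted 22 degrees towards the front of the reader; it goes in square to its face (point's z axis points out of the face), and a straight push from above also works; stop at 5 to 6 N. About 84 mm above the bench.
- timer: pale three-key bench timer lying loose on the bench, 64 x 64 x 19 mm, 60 g. Origin: middle of its underside; z up; its keys are along the edge on its own -x side (near the robot, yaw within 0.5 rad), its display behind them. The flat top of its case is 16 mm above the bench. Come down on a key slowly (about 15 mm/s) and stop at about 5 N. It stands to the left or to the right of the tray; the cup stands on the other side.
- timer_right_key_top (a point): middle of the top of the timer's right-hand key (at own x = -17, y = -19 mm), 19 mm above the bench: a round key 12 mm across; 4 mm of travel straight down, the last millimetre sinking below the case. The middle key is 19 mm to its left, the left one 38 mm.
- timer_key2 (a joint): travel of the timer's right-hand key, m: 0 = up, 0.004 = all the way down; sprung, 0.4 N to begin, 3 N half-way (which counts as pressed), 5.6 N at the bottom, springs back.
- timer_key1 (a joint): travel of the timer's middle key, m, same as the right-hand one; not to be pressed.
- timer_key0 (a joint): travel of the timer's left-hand key, m, same as the right-hand one; not to be pressed.
- cup: specimen cup with a white screw lid, 61 mm across, 68 mm tall, loose. Origin: middle of its underside.
- strip_bottle: test-strip canister with a black cap, 44 mm across, 122 mm tall, loose, left of the work. Origin: middle of its underside.
- forceps: steel forceps lying flat on the bench in front of the reader, 125 x 18 x 7 mm, loose. Origin: middle of the underside; x along them.
- lancet_box: carton of lancets, 47 x 71 x 60 mm, loose, to the right. Origin: middle of its underside.
- dropper: dropper bottle, 30 mm across, 80 mm tall, loose, at the left. Origin: middle of its underside.
- slide_box: flat white slide box lying on the bench at the left, 154 x 75 x 12 mm, loose. Origin: middle of its underside.

How it is judged:
On the way, in this order (a step that is already met when the one before it is completed fails the run):
1. the timer's right-hand key is tapped by the fingers (value of joint timer_key2 above 0.002 m and contact force between the fingers and timer above 0.2 N), for 0.04 s.
2. the tray is fully in (value of joint strip_reader_tray below 0.003 m), for 0.1 s.
3. the start key is pressed down by the fingers (value of joint start_key above 0.0024 m and contact force between the fingers and strip_reader above 0.5 N), for 0.04 s.
At the end, for the whole second after the job is handed in: The tray is home (within 4 mm), the start key and the timer's right-hand key are up again (within 1 mm), the timer lies flat within 25 mm of where it was, and so do the cup, canister, forceps, carton, dropper bottle and slide box (value of joint strip_reader_tray below 0.004 m and value of joint each of start_key, timer_key2 below 0.001 m and distance of each of timer, cup, strip_bottle, forceps, lancet_box, dropper, slide_box from where it was at the start of the episode below 0.025 m and angle between timer's own z axis and vertical below 0.1 rad); the robot touches nothing.
It fails at once if the start key is pressed while the tray is not home (value of joint start_key above 0.002 m and value of joint strip_reader_tray above 0.004 m).
It fails at once if the timer's left or middle key is pressed (2 mm) (value of joint any of timer_key0, timer_key1 above 0.002 m).
It fails at once if the timer or the reader is pushed or struck with more than 40 N (contact force between any of the fingers, the arm and timer above 40 N or contact force between any of the fingers, the arm and strip_reader above 40 N).
It fails at once if the timer is lifted (12 mm), tipped or shoved (25 mm) (height (world z) of timer above 0.012 m or angle between timer's own z axis and vertical above 0.3 rad or distance of timer from where it was at the start of the episode above 0.025 m).
It fails at once if something else on the bench is shifted by 25 mm or lifted (distance of any of cup, strip_bottle, forceps, lancet_box, dropper, slide_box from where it was at the start of the episode above 0.025 m).
It also fails if it takes over 54 s, if anything falls off the work surface, if the arm or the gripper's body presses on something with over 40 N, if the wrist force passes 120 N, or if a joint passes its speed limit or range.

## Robot

A 6-joint arm with a two-finger parallel gripper is mounted at the origin on a cart in front of the work surface, level with it; the furniture and walls round the work are solid. World frame = base frame: x ahead of the robot, y to its left, z up, the work surface at z = 0. Lengths are in m, angles in rad, forces in N, time in s.
With the tool pointing down it reaches from about 0.375 to 0.9 m from the base axis. Payload 3.1 kg.
Tool frame: the origin (TCP) lies midway between the tips of the shut fingers; the grasp point (between the pads) lies 19 mm behind it; z points along the fingers, y is the line along which they close (so a half turn about z gives the same grasp; the last joint's range is limited). The gripper opens to 87 mm and grips with 3 to 60 N. Pads are 19 mm wide; open, the fingers measure 117 mm over their backs; the gripper's body (75 mm by 190 mm) begins 51 mm behind the grasp point.
Start: joints at [-1.518, 0.527, 1.433, -0, 1.181, -0.178], TCP at [0.143, -0.608, 0.223] pointing down, gripper open.
Joint ranges: [-3.08, 3.08], [-0.75, 2.2], [0.22, 2.44], [-1.43, 4.57], [0, 2.65], [-2.85, 2.85]. Speed limits (rad/s): [2.79, 2.79, 3.14, 3.14, 3.14, 3.14].

## Interface

Orientations are given as a unit quaternion [x, y, z, w].
In Python, from rig import get_obs, cams, job gives the robot as it stands.
- The arm moves only by the tool servo_tool, never from a script. Its argument "moves" is text: rows parted by semicolons, each of 5 numbers parted by spaces: the shift along the tool's x, y, z in m, then the turn about the tool's z in degrees, then the finger opening in m, from 0 to 0.087. In form: dx dy dz spin claw; .... A call has 1 to 10 rows; each row is the pose to reach, as a shift and turn from the pose commanded when the call began, along the tool's axes at that moment; what a row does not reach only later rows make up. A row lasts 1/12 s, in which the tool goes at most 41.7 mm and 7.16 degrees, less where a joint would pass 70% of its speed; a pose out of reach is approached as far as the arm can. A call with a gripper value outside its range is refused whole. The fingers move at their own pace and stop on an object; "grip_force" is the grip in N (left out, the last holds). Time passes only in rows, so rows that repeat a pose let the fingers close. It gives the time, the measured TCP pose, the force, the opening and the grip force at its end, in the units of the state.
- get_obs(): the state, without advancing time (a new reading comes with each control period).
- cams.camera(name): name is "scene" or "top"; returns the picture (480x640x3 uint8, blue, green, red); there is no depth.
- cams.camera_model(name): a dict with "fx", "fy", "cx", "cy" (pixels), "dist" ([k1, k2, p1, p2, k3] as OpenCV has them; the pictures are not rectified), "R" (3x3) and "t" (3): a world point X has camera coordinates R X + t. Camera axes: x right, y down, z forward; pixel columns grow to the right and rows downward; lengths in m; the calibration is good to about 2 mm. A picture is of the moment at which its call begins. camera_model takes no time and is no camera call.
- job.hand_in(): hands the job in; it is judged then, once.
The state is a dict: "time": time; "q": joint angles; "joint_velocities": joint speeds; "joint_torque": joint torques, N m; "position": TCP position; "tool_rot": TCP orientation; "ft_force": force on the tool from outside, world axes, zero at the start; "moment": the same for the moment, N m; "grip_width": finger opening in m; "grip_force": force on a finger pad.
Only numpy, scipy, OpenCV 4.12 (cv2) and the standard library are available. Lean on these libraries where they do the work, as an engineer would, in place of code of your own. Each camera call takes 0.05 s, during which the arm holds its last target. There are 200 camera calls.

## Working session

There is one attempt and no reset: what is moved stays moved. The work goes in short steps, Python scripts to look and compute and a tool call to move; the robot and the scene stay as the last step left them, time stands still between calls to the robot, and variables do not carry over. Pictures are saved under pics/ and viewed, at most 10 in all, crops included, and the job is handed in when it is done.

Besides the shell and the picture viewer there is one more tool, called after ">>>" by a JSON object that holds its "method" and its "body". servo_tool: Moves the arm, as the interface text tells. Its arguments: {"type":"object","properties":{"moves":{"type":"string"},"grip_force":{"type":"number"}},"required":["moves"]}

```bash
mkdir -p pics; python3 - <<'E'
from rig import get_obs,cams
import cv2,numpy as np
for n in("scene","top"):
    cv2.imwrite(f"pics/{n}0.png",cams.camera(n)); m=cams.camera_model(n); R=np.array(m["R"]);print(n,m["fx"],m["dist"],-R.T@np.array(m["t"]),R.round(2).tolist())
o=get_obs();print(o["time"],o["position"],o["tool_rot"],o["ft_force"],o["grip_width"])
E
```

```text
scene 492.6824528103641 [0.04396195 0.         0.         0.         0.        ] [-0.06020488  0.69112736  0.91196216] [[-0.69, -0.72, 0.02], [-0.47, 0.43, -0.77], [0.55, -0.54, -0.64]]
top 557.9668341677096 [-0.00545636  0.          0.          0.          0.        ] [ 0.39874123 -0.00289305  1.75384619] [[0.01, -1.0, 0.0], [-0.99, -0.01, -0.12], [0.12, -0.0, -0.99]]
0.1 [ 0.14295625 -0.60772791  0.22165234] [ 9.93349977e-01  1.15129506e-01  6.80510152e-05 -1.00743564e-03] [ 0.49679554  0.41656279 -0.31207574] 0.0868698397107959
```

View pics/scene0.png

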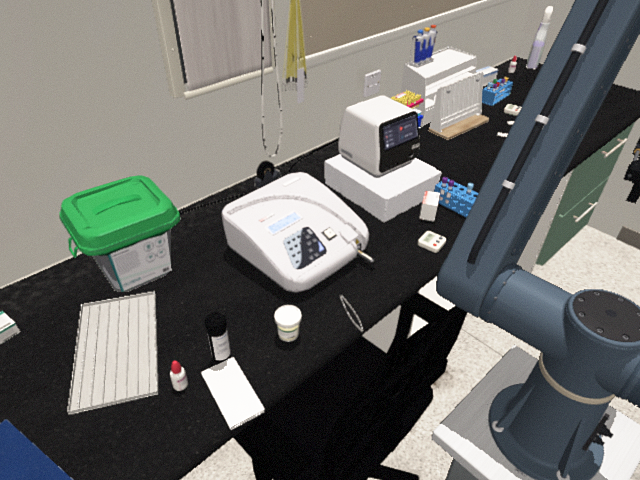

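View pics/top0.png

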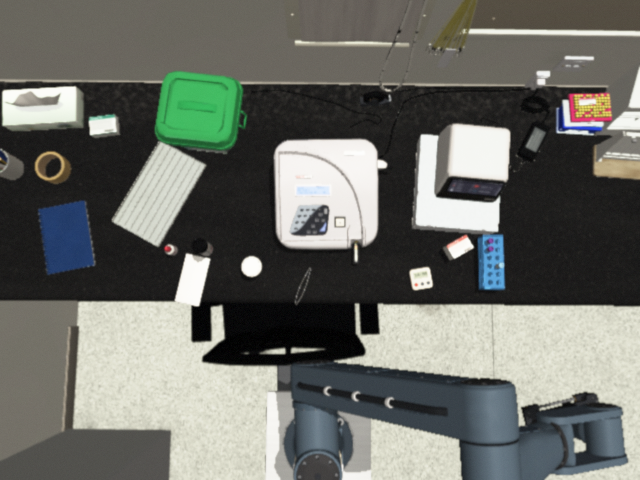

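The reader is in the middle: start key at top (340,222) / scene (329,233), tray end at top (356,261) / scene (371,263). The timer is to the right at top (421,278) / scene (432,240), and the cup is to the left. I'll zoom in on the crops next.

```bash
python3 - <<'E'
import cv2,numpy as np
a=cv2.imread("pics/top0.png")[205:300,325:445]; b=cv2.imread("pics/scene0.png")[215:285,310:450]
cv2.imwrite("pics/c1.png",cv2.resize(a,None,fx=6,fy=6,interpolation=cv2.INTER_CUBIC))
cv2.imwrite("pics/c2.png",cv2.resize(b,None,fx=5.7,fy=5.7,interpolation=cv2.INTER_CUBIC))
E
```

```text
(no output)
```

View pics/c1.png

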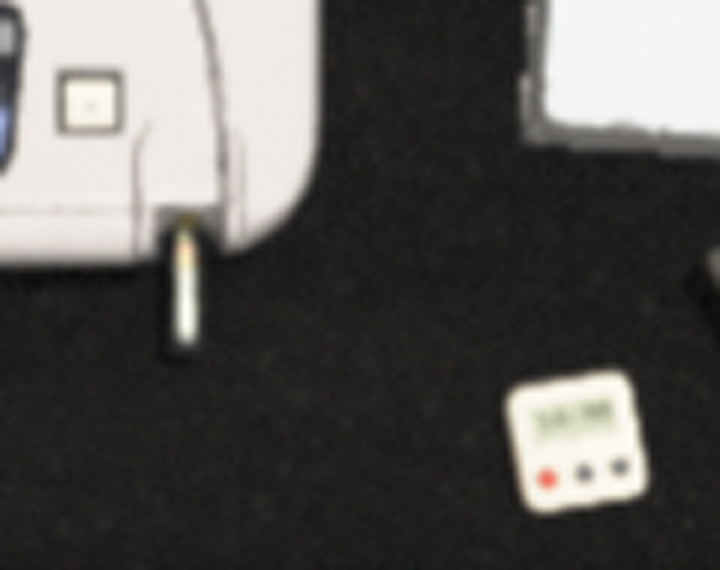

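View pics/c2.png

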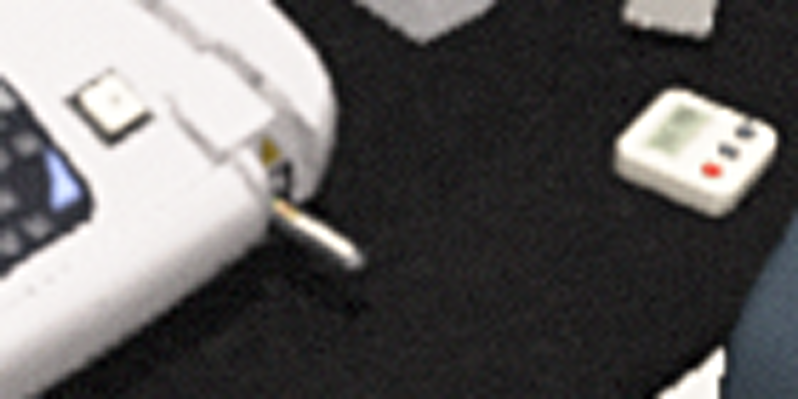

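Crop pixels:
- **Timer:** right key (dark) at top crop (621,467), scene crop (745,131). Red left key at top crop (547,479), scene crop (712,170).
- **Start key:** top crop (91,102), scene crop (113,102).
- **Tray:** dark, with a white strip on it. The dark end is near top crop (184,350), and the strip's end is at scene crop (358,262).

```bash
cat > h.py <<'E'
from rig import get_obs,cams
import cv2,numpy as np
M={n:cams.camera_model(n) for n in("scene","top")}
def ray(n,p):
    m=M[n];K=np.array([[m["fx"],0,m["cx"]],[0,m["fy"],m["cy"]],[0,0,1.]])
    u=cv2.undistortPoints(np.array([[p]],float),K,np.array(m["dist"]))[0,0]
    R=np.array(m["R"]);return -R.T@np.array(m["t"]),R.T@np.array([*u,1])
def plane(n,p,z):
    c,d=ray(n,p);return c+d*(z-c[2])/d[2]
def tri(pt,ps):
    c1,d1=ray("top",pt);c2,d2=ray("scene",ps)
    s=np.linalg.lstsq(np.c_[d1,-d2],c2-c1,rcond=None)[0]
    a,b=c1+s[0]*d1,c2+s[1]*d2;return (a+b)/2,np.linalg.norm(a-b)
T=lambda x,y:(325+(x+.5)/6-.5,205+(y+.5)/6-.5)
S=lambda x,y:(310+(x+.5)/5.7-.5,215+(y+.5)/5.7-.5)
E
python3 - <<'E'
from h import *
np.set_printoptions(precision=4,suppress=True)
P=dict(right=((621,467),(745,131),.019),mid=((584,473),(729,151),.019),left=((547,479),(712,170),.019),start=((91,102),(113,102),.084),tray=((187,343),(358,262),.026))
for k,(a,b,z) in P.items(): print(k,*tri(T(*a),S(*b)),plane("top",T(*a),z),plane("scene",S(*b),z))
print("dark end",plane("top",T(184,352),.026), "mouth",plane("top",T(187,212),.026))
im=cv2.imread("pics/top0.png")
m=(im.min(2)>110).astype(np.uint8)
n,l,st,c=cv2.connectedComponentsWithStats(m)
for p in((300,160),(421,272)):
    i=l[p[1],p[0]];print(st[i],c[i]);ct=max(cv2.findContours((l==i).astype(np.uint8),0,2)[0],key=len);print(cv2.minAreaRect(ct))
    if p[0]==421: print(plane("top",cv2.minAreaRect(ct)[0],.016))
# reader right/left edge fit
i=l[160,300]
for rows,side in(((165,230),'R'),((165,230),'L')):
    pts=[]
    for y in range(*rows):
        x=np.where(l[y]==i)[0];pts.append((x.max() if side=='R' else x.min(),y))
    f=np.polyfit([q[1] for q in pts],[q[0] for q in pts],1);print(side,f)
    g=[plane("top",(np.polyval(f,y),y),.05)for y in rows];d=g[0]-g[1];print("yaw",np.arctan2(d[1],d[0]))
r=im[205:225,330:350].min(2);print(im[240:266,350:364].max(2))
E
```

```text
right [ 0.4885 -0.3397  0.0114] 0.0014970357227116426 [ 0.4874 -0.3386  0.019 ] [ 0.4844 -0.3306  0.019 ]
mid [ 0.4849 -0.3206  0.0111] 0.0008456647855340022 [ 0.4841 -0.3194  0.019 ] [ 0.4805 -0.3115  0.019 ]
left [ 0.4815 -0.3013  0.0117] 0.0006459153168313559 [ 0.4808 -0.3002  0.019 ] [ 0.4774 -0.2931  0.019 ]
start [ 0.667  -0.0607  0.0762] 0.0007583658058073691 [ 0.6655 -0.0607  0.084 ] [ 0.6605 -0.0535  0.084 ]
tray [ 0.5504 -0.113   0.0188] 0.002022461549326646 [ 0.549  -0.1132  0.026 ] [ 0.5463 -0.106   0.026 ]
dark end [ 0.5443 -0.1116  0.026 ] mouth [ 0.6173 -0.113   0.026 ]
[  274   139   113   110 10323] [326.8632 190.587 ]
((330.0, 193.5), (109.0, 112.0), 90.0)
[409 267  24  23 449] [420.8062 278.0468]
((420.8077392578125, 278.0384521484375), (21.572771072387695, 21.1805419921875), 78.69007110595703)
[ 0.501  -0.3167  0.016 ]
R [ -0.0455 386.4776]
yaw -0.04720262639255797
L [  0.0287 269.6662]
yaw 0.04850922796135492
[[191 151 131 123 120 121 122 128 133 132 128 127 155 211]
 [190 145 125 111  97  97 102 101 103 118 120 119 153 213]
 [187 138 108  88  86  99  98  81  81 
[... 678 characters left out ...]
2  22  46 139 231 236 157  64  35  30  28  32  33]
 [ 26  21  20  51 141 234 243 171  69  39  30  31  33  33]
 [ 28  18  26  51 145 236 245 177  76  39  31  29  30  32]
 [ 29  21  23  50 145 236 245 179  70  38  30  30  31  32]
 [ 28  22  21  54 143 235 244 175  67  35  32  30  33  33]
 [ 26  21  24  53 136 228 240 167  63  33  30  31  34  34]
 [ 31  22  27  50 119 198 217 145  61  36  28  30  28  31]
 [ 30  21  22  44  91 149 167 110  55  37  33  30  30  30]
 [ 31  23  26  37  55  85  93  70  46  37  35  31  32  28]
 [ 30  22  23  34  40  47  46  46  40  33  30  32  31  34]
 [ 27  22  19  24  25  26  28  35  35  34  35  34  36  30]
 [ 30  29  23  18  22  22  26  30  31  36  30  35  32  33]]
```

>>> {"method": "servo_tool", "body": {"moves": "0.03 -0.014 0 -7 0; 0.065 -0.03 0 -14 0; 0.1 -0.046 0 -21 0; 0.135 -0.062 0 -28 0; 0.17 -0.078 0 -35 0; 0.205 -0.094 0 -42 0; 0.24 -0.11 0 -49 0; 0.275 -0.126 0 -56 0; 0.31 -0.142 0 -63 0; 0.345 -0.158 0 -70 0", "grip_force": 20}}

```text
time: 0.93
position: [0.4438, -0.374, 0.2222]
tool_rot: [0.746, 0.666, 0.0, -0.0]
ft_force: [-0.4, -1.4, -0.1]
grip_width: 0.0283
grip_force: 0.0
```

>>> {"method": "servo_tool", "body": {"moves": "0.02 0.02 0 -7 0; 0.038 0.041 0.02 -14 0; 0.038 0.041 0.055 -16.5 0; 0.038 0.041 0.09 -16.5 0; 0.038 0.041 0.125 -16.5 0; 0.038 0.041 0.15 -16.5 0; 0.038 0.041 0.162 -16.5 0; 0.038 0.041 0.162 -16.5 0; 0.038 0.041 0.162 -16.5 0"}}

```text
time: 1.68
position: [0.488, -0.3429, 0.0605]
tool_rot: [0.645, 0.764, 0.0, -0.0]
ft_force: [-0.3, 1.1, 1.1]
grip_width: 0.0001
grip_force: 0.0
```

```bash
python3 - <<'E'
from h import *
o=get_obs();print(o["time"],o["position"],o["tool_rot"],o["ft_force"])
a=cams.camera("scene");b=cams.camera("top");cv2.imwrite("pics/s1.png",a);cv2.imwrite("pics/t1.png",b)
p=o["position"]
for n in M:
    m=M[n];R=np.array(m["R"]);K=np.array([[m["fx"],0,m["cx"]],[0,m["fy"],m["cy"]],[0,0,1.]])
    print(n,cv2.projectPoints(np.array([p]),cv2.Rodrigues(R)[0],np.array(m["t"]),K,np.array(m["dist"]))[0])
cv2.imwrite("pics/d1.png",np.hstack([cv2.resize(x,(400,400),interpolation=2) for x in(a[190:270,400:480],b[230:310,385:465])]))
E
```

```text
1.6833 [ 0.48797329 -0.34293653  0.06048004] [ 6.44704350e-01  7.64431970e-01  5.27711040e-05 -2.48502758e-04] [-0.26777516  1.05871868  1.09415922]
scene [[[444.36652454 223.82063144]]]
top [[[432.128681   281.57429467]]]
```

View pics/d1.png

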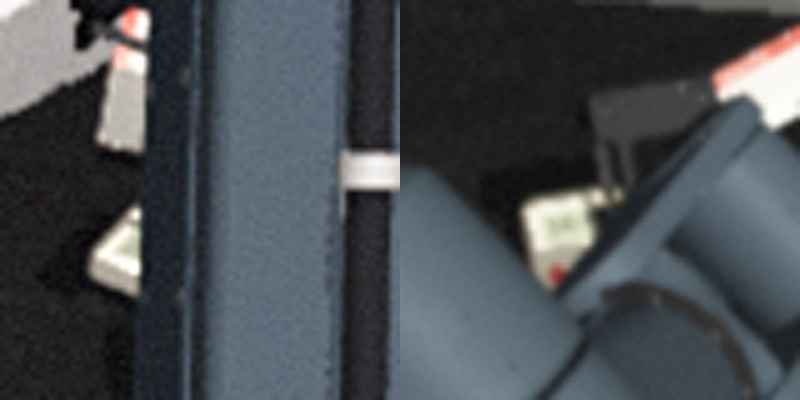

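The arm hides the fingertips in both views. The dark gripper body is well clear of everything. I'll shift 2 mm towards the compromise estimate and go down slowly.

>>> {"method": "servo_tool", "body": {"moves": "0.002 0 0.012 0 0; 0.002 0 0.024 0 0; 0.002 0 0.032 0 0; 0.002 0 0.034 0 0; 0.002 0 0.0355 0 0; 0.002 0 0.037 0 0; 0.002 0 0.038 0 0; 0.002 0 0.039 0 0; 0.002 0 0.04 0 0; 0.002 0 0.04 0 0"}}

```text
time: 2.62
position: [0.4876, -0.3408, 0.0206]
tool_rot: [0.645, 0.764, -0.0, 0.0]
ft_force: [-0.2, -0.0, -0.6]
grip_width: 0.0004
grip_force: 0.0
```

>>> {"method": "servo_tool", "body": {"moves": "0 0 0.001 0 0; 0 0 0.002 0 0; 0 0 0.003 0 0; 0 0 0.003 0 0"}}

```text
time: 2.95
position: [0.4877, -0.3409, 0.0177]
tool_rot: [0.645, 0.765, -0.0, 0.0]
ft_force: [-0.0, -0.4, 2.7]
grip_width: 0.0007
grip_force: 1.1
```

>>> {"method": "servo_tool", "body": {"moves": "0 0 0.0008 0 0; 0 0 0.0014 0 0; 0 0 0.0014 0 0; 0 0 0.0014 0 0"}}

```text
time: 3.28
position: [0.4877, -0.3409, 0.0164]
tool_rot: [0.645, 0.764, -0.0, 0.0]
ft_force: [-0.5, 0.2, 3.3]
grip_width: 0.0004
grip_force: 2.0
```

>>> {"method": "servo_tool", "body": {"moves": "0 0 0.0004 0 0; 0 0 0.0007 0 0; 0 0 0.0007 0 0"}}

```text
time: 3.53
position: [0.4877, -0.341, 0.0156]
tool_rot: [0.645, 0.764, -0.0, 0.0]
ft_force: [-0.8, -0.4, 6.3]
grip_width: 0.0005
grip_force: 2.5
```

>>> {"method": "servo_tool", "body": {"moves": "0 0 -0.004 0 0; 0 0 -0.02 0 0; 0 0 -0.05 0 0; 0 0 -0.08 0 0; 0.02 0.006 -0.1 7 0; 0.055 0.015 -0.105 14 0; 0.09 0.025 -0.105 21 0; 0.125 0.035 -0.105 28 0; 0.16 0.045 -0.105 35 0; 0.19 0.053 -0.105 42 0"}}

```text
time: 4.37
position: [0.507, -0.1421, 0.1202]
tool_rot: [0.877, 0.48, -0.0, -0.001]
ft_force: [0.3, -0.5, -0.2]
grip_width: 0.0003
grip_force: 0.0
```

>>> {"method": "servo_tool", "body": {"moves": "0 0 0 7 0; 0 0 0 14 0; 0 0 0 21 0; 0 0 0 28 0; 0 0 0 35 0; 0 0 0 42 0; 0 0 0 49 0; 0 0 0 56 0; 0 0 0 57.7 0; 0 0 0 57.7 0"}}

```text
time: 5.2
position: [0.5072, -0.1443, 0.12]
tool_rot: [1.0, 0.0, -0.001, -0.0]
ft_force: [0.5, -0.4, 0.3]
grip_width: 0.0003
grip_force: 0.0
```

```bash
python3 - <<'E'
from h import *
o=get_obs();print(o["time"],o["position"],o["tool_rot"],o["ft_force"])
a=cams.camera("scene");b=cams.camera("top")
cv2.imwrite("pics/d2.png",np.hstack([cv2.resize(x,(400,400),interpolation=2) for x in(a[190:290,310:410],b[200:300,320:420])]))
np.save("pics/t2.npy",b);np.save("pics/s2.npy",a)
p=o["position"]
for n in M:
    m=M[n];R=np.array(m["R"]);K=np.array([[m["fx"],0,m["cx"]],[0,m["fy"],m["cy"]],[0,0,1.]])
    print(n,cv2.projectPoints(np.array([p]),cv2.Rodrigues(R)[0],np.array(m["t"]),K,np.array(m["dist"]))[0])
E
```

```text
5.2 [ 0.50722248 -0.14432449  0.12003625] [ 9.99999782e-01  2.27214691e-05 -5.89408176e-04 -2.98170643e-04] [ 0.54693661 -0.40067064  0.27383798]
scene [[[396.8179546 234.0457343]]]
top [[[368.39889544 273.29477106]]]
```

View pics/d2.png

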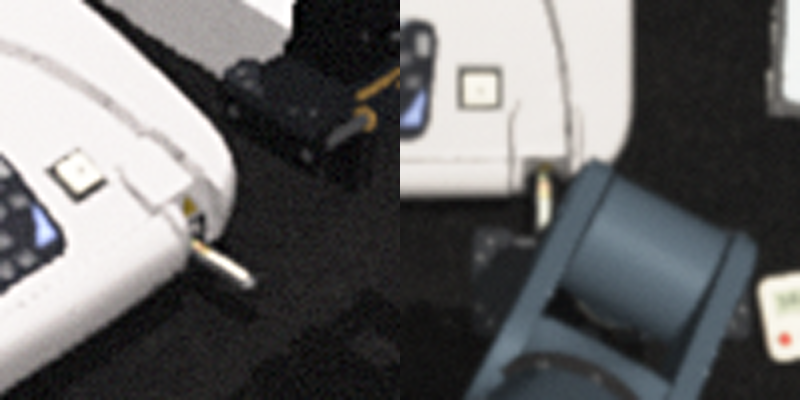

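The tray is clear of the gripper and still out. The start key is at crop (78,174). I'll line up with the tray and lower to 14 mm.

>>> {"method": "servo_tool", "body": {"moves": "0 -0.02 0.01 0 0; 0 -0.0335 0.035 0 0; 0 -0.0335 0.07 0 0; 0 -0.0335 0.095 0 0; 0 -0.0335 0.104 0 0; 0.004 -0.0335 0.106 0 0; 0.01 -0.0335 0.106 0 0; 0.014 -0.0335 0.106 0 0; 0.016 -0.0335 0.106 0 0; 0.018 -0.0335 0.106 0 0"}}

```text
time: 6.13
position: [0.5273, -0.1117, 0.0159]
tool_rot: [1.0, 0.0, 0.002, 0.001]
ft_force: [-0.1, -0.2, -0.0]
grip_width: 0.0002
grip_force: 0.0
```

>>> {"method": "servo_tool", "body": {"moves": "0.002 0 0 0 0; 0.004 0 0 0 0; 0.006 0 0 0 0; 0.008 0 0 0 0; 0.011 0 0 0 0; 0.014 0 0 0 0; 0.017 0 0 0 0; 0.02 0 0 0 0; 0.023 0 0 0 0; 0.026 0 0 0 0"}}

```text
time: 6.97
position: [0.5517, -0.1108, 0.0143]
tool_rot: [1.0, 0.0, -0.0, -0.0]
ft_force: [-2.2, 1.5, -0.1]
grip_width: 0.0005
grip_force: 0.6
```

>>> {"method": "servo_tool", "body": {"moves": "0.003 0 0 0 0; 0.006 0 0 0 0; 0.009 0 0 0 0; 0.012 0 0 0 0; 0.015 0 0 0 0; 0.018 0 0 0 0; 0.02 0 0 0 0; 0.022 0 0 0 0; 0.024 0 0 0 0; 0.025 0 0 0 0"}}

```text
time: 7.8
position: [0.577, -0.1111, 0.0145]
tool_rot: [1.0, 0.0, 0.0, 0.0]
ft_force: [-0.9, 0.5, -1.0]
grip_width: 0.0003
grip_force: 0.6
```

>>> {"method": "servo_tool", "body": {"moves": "0.0015 0 0 0 0; 0.003 0 0 0 0; 0.0045 0 0 0 0; 0.006 0 0 0 0; 0.0075 0 0 0 0; 0.009 0 0 0 0; 0.01 0 0 0 0; 0.011 0 0 0 0; 0.012 0 0 0 0"}}

```text
time: 8.55
position: [0.5788, -0.1107, 0.0142]
tool_rot: [1.0, 0.002, -0.011, -0.001]
ft_force: [-21.1, -6.2, 13.5]
grip_width: 0.0003
grip_force: 10.5
```

>>> {"method": "servo_tool", "body": {"moves": "-0.01 0 0 0 0; -0.02 0 0 0 0; -0.04 0 0 0 0; -0.06 0 -0.01 0 0; -0.06 0 -0.05 0 0; -0.06 0.04 -0.08 0 0; -0.06 0.08 -0.08 0 0; -0.06 0.11 -0.08 0 0; -0.06 0.12 -0.08 0 0"}}

```text
time: 9.3
position: [0.5319, -0.2381, 0.0967]
tool_rot: [1.0, -0.002, 0.004, 0.004]
ft_force: [0.3, -0.4, 0.1]
grip_width: 0.0004
grip_force: 0.0
```

```bash
python3 - <<'E'
from h import *
o=get_obs();print(o["time"],o["position"],o["ft_force"])
a=cams.camera("scene");b=cams.camera("top")
np.save("pics/t3.npy",b);np.save("pics/s3.npy",a)
cv2.imwrite("pics/d3.png",np.hstack([cv2.resize(x,(400,400),interpolation=2) for x in(a[210:290,330:410],b[210:290,320:400])]))
E
```

```text
9.3 [ 0.53193358 -0.23814213  0.09667742] [ 0.34227921 -0.41087848  0.1164552 ]
```

View pics/d3.png

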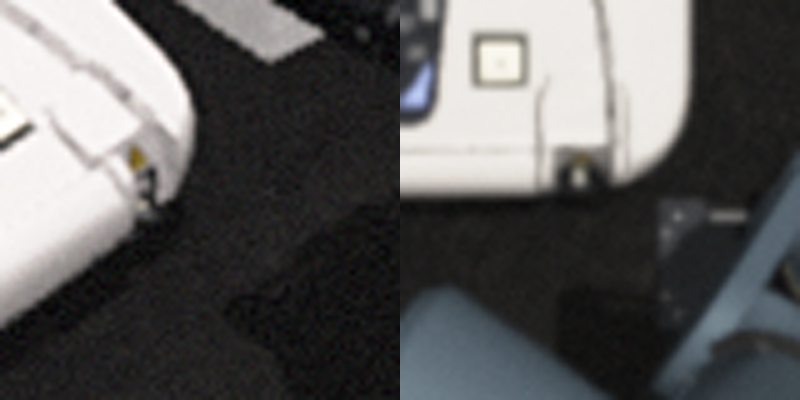

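```bash
python3 - <<'E'
from h import *
a=cv2.imread("pics/top0.png");b=np.load("pics/t3.npy")
def half(im,c):
    g=im[238:270,c:c+2].max(2).mean(1);  return g.round(0)
print(half(a,355));print(half(b,355))
for c in(300,315,330,345): print(c,b[240:256,c].max(1))
for r in (246,246.5,247,261.4): print(r,plane("top",(356,r),.026))
for z in(0,.03,.05,.06): print("front row248.5",z,plane("top",(330,248.5),z))
# hinge (slope start) row ~240 line
print("line",plane("top",(330,240.3),.06), "back",[plane("top",(330,139.5),z) for z in(0,.13)])
print(get_obs()["time"])
E
```

```text
[230. 176. 122. 100.  98. 111. 153. 190. 228. 234. 232. 227. 228. 230.
 230. 230. 234. 238. 240. 240. 240. 234. 208. 158.  89.  46.  27.  24.
  28.  30.  30.  34.]
[229. 174. 121.  97.  94. 104. 140. 152. 130.  77.  39.  24.  18.  22.
  28.  32.  32.  34.  30.  32.  30.  31.  32.  32.  29.  30.  29.  28.
  26.  23.  20.  18.]
300 [223 231 237 237 233 223 196 158 111  52  20  21  23  24  28  28]
315 [231 237 238 237 233 228 207 180 133  71  25  19  23  27  28  25]
330 [226 235 237 234 231 225 210 175 126  65  24  14  18  22  27  33]
345 [231 237 237 234 230 224 207 176 121  54  19  16  23  30  31  29]
246 [ 0.59822103 -0.11382637  0.026     ]
246.5 [ 0.59665206 -0.11382999  0.026     ]
247 [ 0.59508344 -0.11383361  0.026     ]
261.4 [ 0.55005708 -0.11393782  0.026     ]
front row248.5 0 [ 0.59241738 -0.03327241  0.        ]
front row248.5 0.03 [ 0.5891045  -0.03275277  0.03      ]
front row248.5 0.05 [ 0.58689591 -0.03240633  0.05      ]
front row248.5 0.06 [ 0.58579162 -0.03223312  0.06      ]
line [ 0.61102948 -0.03202899  0.06      ] back [array([ 0.94787531, -0.03040201,  0.        ]), array([ 0.90717196, -0.02836297,  0.13      ])]
9.4
```

The strip end moved about 46 mm, but the 36 mm wide notch may have stopped the 30 mm wide closed fingers on its edge. The sideways and upward forces point the same way. To be sure, I'll push again with a single finger of the open gripper centred in the notch.

>>> {"method": "servo_tool", "body": {"moves": "0 -0.025 0 0 0.087; 0 -0.05 0 0 0.087; -0.01 -0.075 0 0 0.087; -0.015 -0.075 0 0 0.087; -0.015 -0.075 0 0 0.087; -0.015 -0.075 0 0 0.087; -0.015 -0.075 0.03 0 0.087; -0.015 -0.075 0.06 0 0.087; -0.015 -0.075 0.076 0 0.087; -0.015 -0.075 0.076 0 0.087"}}

```text
time: 10.23
position: [0.5125, -0.156, 0.0154]
tool_rot: [1.0, -0.0, -0.002, -0.001]
ft_force: [-0.4, 0.3, -0.2]
grip_width: 0.0588
grip_force: 0.0
```

>>> {"method": "servo_tool", "body": {"moves": "0 0 0 0 0.087; 0 0 0 0 0.087"}}

```text
time: 10.4
position: [0.5148, -0.157, 0.0191]
tool_rot: [1.0, -0.0, 0.001, 0.0]
ft_force: [-0.8, 0.2, -0.4]
grip_width: 0.0723
grip_force: 0.0
```

>>> {"method": "servo_tool", "body": {"moves": "0 0.006 0.002 0 0.087; 0.01 0.006 0.002 0 0.087; 0.02 0.006 0.002 0 0.087; 0.03 0.006 0.002 0 0.087; 0.04 0.006 0.002 0 0.087; 0.045 0.006 0.002 0 0.087; 0.05 0.006 0.002 0 0.087; 0.054 0.006 0.002 0 0.087; 0.056 0.006 0.002 0 0.087; 0.058 0.006 0.002 0 0.087"}}

```text
time: 11.23
position: [0.5717, -0.1619, 0.0164]
tool_rot: [1.0, 0.0, -0.0, -0.0]
ft_force: [-0.2, -0.1, -0.9]
grip_width: 0.0867
grip_force: 0.0
```

>>> {"method": "servo_tool", "body": {"moves": "0.0015 0 0 0 0.087; 0.003 0 0 0 0.087; 0.0045 0 0 0 0.087; 0.0055 0 0 0 0.087; 0.0055 0 0 0 0.087"}}

```text
time: 11.65
position: [0.5774, -0.1621, 0.0165]
tool_rot: [1.0, 0.0, 0.0, 0.0]
ft_force: [-0.3, -0.7, 0.4]
grip_width: 0.0869
grip_force: 0.0
```

>>> {"method": "servo_tool", "body": {"moves": "0.0015 0 0 0 0.087; 0.003 0 0 0 0.087; 0.003 0 0 0 0.087"}}

```text
time: 11.9
position: [0.5787, -0.1619, 0.0163]
tool_rot: [1.0, 0.001, -0.002, -0.0]
ft_force: [-3.8, -2.1, 1.5]
grip_width: 0.0872
grip_force: 2.0
```

>>> {"method": "servo_tool", "body": {"moves": "0.001 0 0 0 0.087; 0.001 0 0 0 0.087; 0.001 0 0 0 0.087"}}

```text
time: 12.15
position: [0.5788, -0.1618, 0.0162]
tool_rot: [1.0, 0.001, -0.003, -0.0]
ft_force: [-6.1, -2.4, 3.5]
grip_width: 0.0869
grip_force: 3.0
```

```bash
python3 - <<'E'
import cv2,numpy as np
a=np.load("pics/s3.npy")[225:270,340:385];b=np.load("pics/t3.npy")[230:260,340:370]
f=lambda x:np.clip(cv2.resize(x,(400,400),interpolation=2).astype(float)/255,0,1)**.55*255
cv2.imwrite("pics/d4.png",np.hstack([f(a),f(b)]))
E
```

```text
[ WARN:0@0.126] global loadsave.cpp:1063 imwrite_ Unsupported depth image for selected encoder is fallbacked to CV_8U.
```

View pics/d4.png

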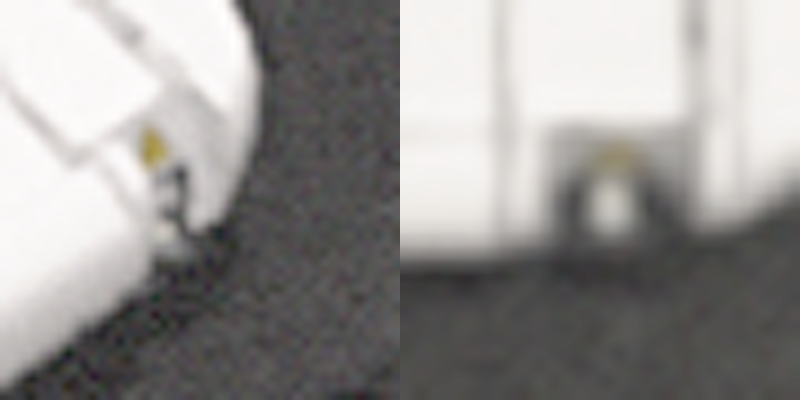

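Both tries stopped at the same place, TCP x = 0.5788. The notch and the strip line up at the same y. To tell whether that is the tray's own stop or the reader body, I'll lightly touch the reader's front just left of the notch and compare x.

>>> {"method": "servo_tool", "body": {"moves": "-0.015 0 0 0 0.087; -0.025 0 0 0 0.087; -0.025 -0.015 0 0 0.087; -0.025 -0.03 0 0 0.087; -0.02 -0.03 0 0 0.087; -0.015 -0.03 0 0 0.087; -0.01 -0.03 0 0 0.087; -0.007 -0.03 0 0 0.087; -0.005 -0.03 0 0 0.087; -0.0035 -0.03 0 0 0.087"}}

```text
time: 12.98
position: [0.5785, -0.1324, 0.0164]
tool_rot: [1.0, 0.0, 0.0, 0.0]
ft_force: [-0.5, -0.1, -1.0]
grip_width: 0.087
grip_force: 0.0
```

>>> {"method": "servo_tool", "body": {"moves": "0.0015 0 0 0 0.087; 0.003 0 0 0 0.087; 0.003 0 0 0 0.087"}}

```text
time: 13.23
position: [0.5809, -0.1323, 0.0164]
tool_rot: [1.0, 0.0, 0.0, 0.0]
ft_force: [0.9, -0.6, -0.8]
grip_width: 0.0871
grip_force: 0.0
```

>>> {"method": "servo_tool", "body": {"moves": "0.0015 0 0 0 0.087; 0.003 0 0 0 0.087; 0.004 0 0 0 0.087; 0.005 0 0 0 0.087"}}

```text
time: 13.57
position: [0.5858, -0.1321, 0.0165]
tool_rot: [1.0, 0.0, 0.0, 0.0]
ft_force: [0.3, -0.9, 0.8]
grip_width: 0.087
grip_force: 0.0
```

The reader's front is still not touched 7 mm beyond that stop, so the tray was against its own stop and is home. Next is the start key, with the fingers closed.

>>> {"method": "servo_tool", "body": {"moves": "-0.02 0 0 0 0.087; -0.03 0 -0.02 0 0.06; -0.03 0 -0.06 0 0.03; -0.03 0 -0.095 0 0; -0.03 -0.02 -0.115 0 0; 0 -0.04 -0.115 0 0; 0.03 -0.06 -0.115 0 0; 0.055 -0.073 -0.115 0 0; 0.071 -0.073 -0.115 0 0; 0.071 -0.073 -0.115 0 0"}}

```text
time: 14.4
position: [0.6605, -0.0582, 0.1319]
tool_rot: [1.0, 0.001, 0.003, 0.001]
ft_force: [0.2, -0.6, -0.0]
grip_width: 0.0351
grip_force: 0.0
```

>>> {"method": "servo_tool", "body": {"moves": "0 0 0 0 0; 0 0 0.01 0 0; 0 0 0.02 0 0; 0 0 0.03 0 0; 0 0 0.034 0 0; 0 0 0.037 0 0; 0 0 0.039 0 0; 0 0 0.041 0 0; 0 0 0.041 0 0"}}

```text
time: 15.15
position: [0.6566, -0.0591, 0.0902]
tool_rot: [1.0, 0.0, -0.0, -0.0]
ft_force: [0.2, -0.4, -1.0]
grip_width: 0.0004
grip_force: 0.0
```

>>> {"method": "servo_tool", "body": {"moves": "0 0 0.001 0 0; 0 0 0.002 0 0; 0 0 0.003 0 0; 0 0 0.004 0 0; 0 0 0.005 0 0; 0 0 0.005 0 0"}}

```text
time: 15.65
position: [0.657, -0.059, 0.0857]
tool_rot: [1.0, 0.0, 0.0, 0.0]
ft_force: [0.2, 0.7, 1.3]
grip_width: 0.0006
grip_force: 0.7
```

>>> {"method": "servo_tool", "body": {"moves": "0 0 0.001 0 0; 0 0 0.002 0 0; 0 0 0.002 0 0; 0 0 0.002 0 0"}}

```text
time: 15.98
position: [0.6575, -0.0591, 0.0841]
tool_rot: [1.0, 0.0, 0.001, 0.0]
ft_force: [1.1, 0.4, 3.7]
grip_width: -0.0
grip_force: 1.7
```

>>> {"method": "servo_tool", "body": {"moves": "0 0 0.001 0 0; 0 0 0.0015 0 0; 0 0 0.0015 0 0; 0 0 0.0015 0 0"}}

```text
time: 16.32
position: [0.6577, -0.0591, 0.0827]
tool_rot: [1.0, 0.0, 0.001, 0.0]
ft_force: [1.3, 1.0, 5.6]
grip_width: 0.0007
grip_force: 2.5
```

>>> {"method": "servo_tool", "body": {"moves": "0 0 0.0007 0 0; 0 0 0.0007 0 0; 0 0 0.0007 0 0"}}

```text
time: 16.57
position: [0.6579, -0.0591, 0.0823]
tool_rot: [1.0, 0.0, 0.001, 0.0]
ft_force: [0.7, 0.6, 6.2]
grip_width: 0.0007
grip_force: 2.9
```

>>> {"method": "servo_tool", "body": {"moves": "0 0 -0.005 0 0; 0 0 -0.02 0 0; 0 0 -0.05 0 0; 0 0 -0.08 0 0; 0 0 -0.11 0 0; -0.03 0.03 -0.13 0 0; -0.06 0.06 -0.13 0 0; -0.09 0.09 -0.13 0 0; -0.09 0.1 -0.13 0 0; -0.09 0.1 -0.13 0 0"}}

```text
time: 17.4
position: [0.5638, -0.1618, 0.2108]
tool_rot: [1.0, -0.002, -0.002, 0.0]
ft_force: [1.4, -0.5, 0.5]
grip_width: 0.0007
grip_force: 0.0
```

```bash
python3 - <<'E'
from h import *
a=cams.camera("scene");b=cams.camera("top")
cv2.imwrite("pics/d5.png",np.hstack([cv2.resize(x,(400,400),interpolation=2) for x in(a[200:300,330:430],b[200:300,330:430])]))
E
```

```text
(no output)
```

View pics/d5.png

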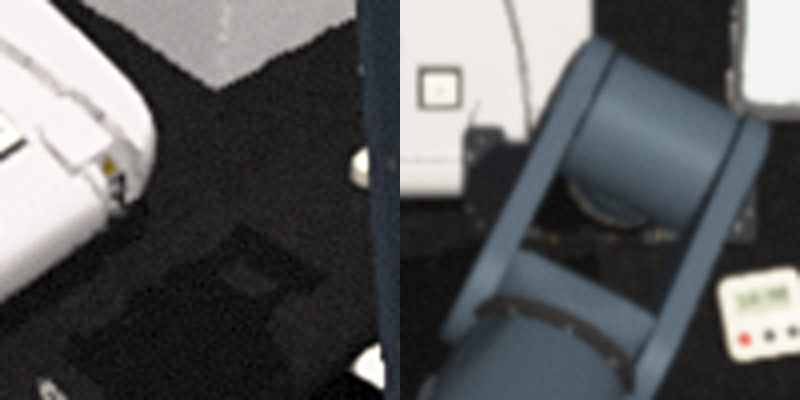

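The tray is in (scene crop (115,190)), the timer is where it was (top crop (765,315)), and the arm is clear of everything.

```bash
python3 -c "
from rig import job;print(job.hand_in())"
```

```text
the job is handed in; nothing more can be done
None
```

I tapped the timer's right-hand key, pushed the tray home and then pressed and released the start key, and handed the job in; no verdict came back. The first tray push peaked at about 21 N at the stop, above the advised 5 N but under the 40 N limit.

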